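Find the jar with the loose cap

ROBOT

A 6-joint arm with a two-finger parallel gripper is mounted at the origin on a cart in front of the work surface, level with it; the furniture and walls round the work are solid. World frame = base frame: x ahead of the robot, y to its left, z up, the work surface at z = 0. Lengths are in mm, angles in rad, forces in N, time in s.
With the tool pointing down it reaches from about 275 to 1000 mm from the base axis. Payload 8.4 kg.
Tool frame: the origin (TCP) lies midway between the tips of the shut fingers; the grasp point (between the pads) lies 19 mm behind it; z points along the fingers, y is the line along which they close (so a half turn about z gives the same grasp; the last joint's range is limited). The gripper opens to 85 mm and grips with 20 to 120 N. Pads are 22 mm wide; open, the fingers measure 114 mm over their backs; the gripper's body (76 mm by 85 mm) begins 54 mm behind the grasp point. The pads swing forward as they close: fully open they stand 13 mm farther back than shut.
Start: joints at [-1.148, 0.353, 1.633, -0, 1.155, -0.002], TCP at [257.585, -569.454, 231.281] pointing down, gripper open.
Joint ranges: [-2.63, 2.63], [-0.92, 2.1], [0.06, 2.66], [-1.3, 4.44], [0, 2.69], [-3.02, 3.02]. Speed limits (rad/s): [2.22, 2.22, 2.79, 3.14, 3.14, 3.14].

INTERFACE

Orientations are given as [roll, pitch, yaw] about the fixed x, y, z axes, in that order (R = Rz(yaw) Ry(pitch) Rx(roll)).
In Python, from rig import monitor, imaging, r gives the robot as it stands.
- The arm moves only by the tool drive_tool, never from a script. Its argument "plan" is a list of rows, each an object of numbers: "x", "y", "z": the shift along the tool's x, y, z in units of 50 mm (1.0 is 50 mm); "ax", "ay", "az": the turn, a rotation vector about the tool's x, y, z in units of 6 degrees (1.0 is 6 degrees); "hand": the finger opening in mm, from 0 to 85.4. In form: [{"x": .., "y": .., "z": .., "ax": .., "ay": .., "az": .., "hand": ..}, ...]. A call has 1 to 8 rows; each row is the pose to reach, as a shift and turn from the pose commanded when the call began, along the tool's axes at that moment; what a row does not reach only later rows make up. A row lasts 1/10 s, in which the tool goes at most 50 mm and 8.59 degrees, less where a joint would pass 70% of its speed; a pose out of reach is approached as far as the arm can. A call with a gripper value outside its range is refused whole. The fingers move at their own pace and stop on an object; "grip_force" is the grip in N (left out, the last holds). Time passes only in rows, so rows that repeat a pose let the fingers close. It gives the time, the measured TCP pose, the force, the opening and the grip force at its end, in the units of the state.
- monitor.sense(): the state, without advancing time (a new reading comes with each control period).
- imaging.grab_frame(name): name is "side" or "top"; returns the picture (400x640x3 uint8, red, green, blue); there is no depth.
- imaging.camera_info(name): a dict with "mtx" (3x3 intrinsics, pixels), "dist" ([k1, k2, p1, p2, k3] as OpenCV has them; the pictures are not rectified), "R" (3x3) and "t" (3): a world point X has camera coordinates R X + t. Camera axes: x right, y down, z forward; pixel columns grow to the right and rows downward; lengths in mm; the calibration is good to about 2 mm. A picture is of the moment at which its call begins. camera_info takes no time and is no camera call.
- r.sign_off(): hands the job in; it is judged then, once.
The state is a dict: "clock": time; "qpos": joint angles; "qvel": joint speeds; "joint_efforts": joint torques, N m; "eef_pos": TCP position; "tcp_rot": TCP orientation; "contact_force": force on the tool from outside, world axes, zero at the start; "wrist_torque": the same for the moment, N m; "opening": opening from 0.0 (shut) to 1.0 (fully open); "grasp_force": force on a finger pad.
Only numpy, scipy, OpenCV 4.12 (cv2) and the standard library are available. Lean on these libraries where they do the work, as an engineer would, in place of code of your own. Each camera call takes 0.05 s, during which the arm holds its last target. There are 200 camera calls.

TASK

One of the two identical square jars in front of the feed track was left with its cap loose. On the bare bench a jar just spins along with its cap, so stand it in the channel, which keeps it from turning, and test-twist the cap clockwise; screw the loose cap fully home while its jar stands in the channel, then stand that jar upright in the shallow tray and leave the tight one standing upright on the bench. Lift and carry the jars by their square bodies, never by their caps.

Things in the scene. Friction and masses are not known exactly. Their poses are not given: they have to be found in the camera images.
- jar_a_mid (a point): centre, half-way up (38 mm above its underside), of one of two identical-looking jars: white, 76 mm tall, about 0.25 kg, square body 44 x 44 mm and 56 mm tall with rounded edges, a round black cap on top. z points up out of the cap, x and y are square to the flat sides. Either jar may be the one with the loose cap
- jar_b_mid (a point): the same point of the other jar, with the same axes
- cap_a: cap of the jar of jar_a_mid: round, ribbed, black, 40 mm across, 18 mm tall; origin at the centre of its underside (20 mm above jar_a_mid), z up. A grey bar moulded on its top, 2 mm high, lies along x, its round end at +x; where it points does not tell whether a cap is tight. A tight cap does not turn on its jar
- cap_b: the same for the cap of the jar of jar_b_mid. Whichever cap is the loose one turns on its jar clockwise (seen from above) by 0.5 to 1.0 rad, against light friction of about 0.2 N m, and then meets a hard stop: that is home. Caps do not come off
- channel_floor (a point): centre of the floor of the holding channel, a fixed metal fixture: dark base plate 84 x 84 mm, its top (this point) 4 mm above the bench, two bright rails 84 mm long along this point's x, 50 mm apart inside, 12 mm thick, 12 mm high above the plate; open ends. A jar stood between them with its sides parallel to them can turn only about 0.13 rad either way
- tray_floor (a point): centre of the floor of the shallow square steel tray, fixed to the bench: 100 x 100 mm outside, walls 3 mm thick and 12 mm high above the bench, floor (this point) 3 mm above the bench; axes along the walls
Mind the look-alikes: they are no part of the job. What is shaped like the part that bears jar_b_mid but orange is not meant.

How it is judged:
By the outcome, as a careful person would: the job done as asked, in the order asked, and still so for the second after the job is handed in, with the robot touching nothing.
It also fails if it takes over 72 s, if anything falls off the work surface, if the arm or the gripper's body presses on something with over 40 N, if the wrist force passes 120 N, or if a joint passes its speed limit or range.

## Working session

There is one attempt and no reset: what is moved stays moved. The work goes in short steps, Python scripts to look and compute and a tool call to move; the robot and the scene stay as the last step left them, time stands still between calls to the robot, and variables do not carry over. Pictures are saved under pics/ and viewed, at most 10 in all, crops included, and the job is handed in when it is done.

Besides the shell and the picture viewer there is one more tool, called by a JSON object that holds its "api" and its "payload". drive_tool: Moves the arm, as the interface text tells. Its arguments: {"type":"object","properties":{"plan":{"type":"array","items":{"type":"object","properties":{"x":{"type":"number"},"y":{"type":"number"},"z":{"type":"number"},"ax":{"type":"number"},"ay":{"type":"number"},"az":{"type":"number"},"hand":{"type":"number"}}}},"grip_force":{"type":"number"}},"required":["plan"]}

```bash
mkdir -p pics; ls; python3 - <<'E'
from rig import monitor, imaging, r
import cv2
s=monitor.sense();print(s)
for n in("top","side"):
    im=imaging.grab_frame(n);cv2.imwrite(f"pics/{n}0.png",im[:,:,::-1])
    print(n,imaging.camera_info(n))
E
```

```text
pics
{'clock': 0.0, 'qpos': array([-1.14844474e+00,  3.53667152e-01,  1.63410985e+00, -1.26291372e-05,
        1.15518796e+00, -2.38642317e-03]), 'qvel': array([ 0.0005685 ,  0.00072671, -0.00019614, -0.00147253,  0.00130928,
       -0.00075679]), 'joint_efforts': array([ 4.83591175e-04, -6.05254626e+01, -3.42071271e+01,  9.51342327e-05,
        9.63197846e-03,  1.22656675e-05]), 'eef_pos': array([ 257.36736244, -569.04635687,  230.56019521]), 'tcp_rot': array([-3.14022032e+00,  8.27208022e-06,  4.24743120e-01]), 'contact_force': array([-0.66095556,  0.59819402, -0.25991786]), 'wrist_torque': array([ 0.03724593, -0.02881124, -0.0032088 ]), 'grasp_force': 0.0, 'opening': 1.0051482141852617}
top {'mtx': array([[427.50089193,   0.        , 319.35060418],
       [  0.        , 427.50089193, 201.74016639],
       [  0.        ,   0.        ,   1.        ]]), 'dist': array([-0.11775013,  0.        ,  0.        ,  0.        ,  0.        ]), 'R': array([[-1.17343092e-04, -9.99726743e-01, -2.33757680e-02],
       [-9.86731905e-01,  3.91099855e-03, -1.62310974e-01],
       [ 1.62358044e-01,  2.30465700e-02, -9.86462732e-01]]), 't': array([236.94869035, 522.93437388, 808.56019734])}
side {'mtx': array([[442.76032426,   0.        , 325.00407236],
       [  0.        , 442.76032426, 192.63618449],
       [  0.        ,   0.        ,   1.        ]]), 'dist': array([-0.00859348,  0.        ,  0.        ,  0.        ,  0.        ]), 'R': array([[ 0.27804383,  0.96048869, -0.01237312],
       [ 0.85288101, -0.25277837, -0.45683376],
       [-0.44191132,  0.11646701, -0.88946603]]), 't': array([-365.32506153, -344.29586253, 1082.74973594])}
```

View pics/top0.png

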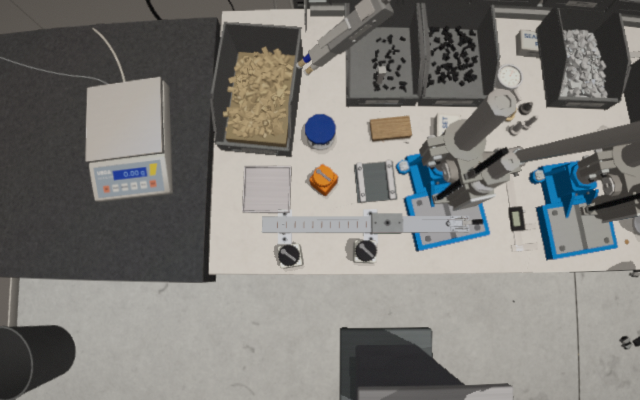

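View pics/side0.png

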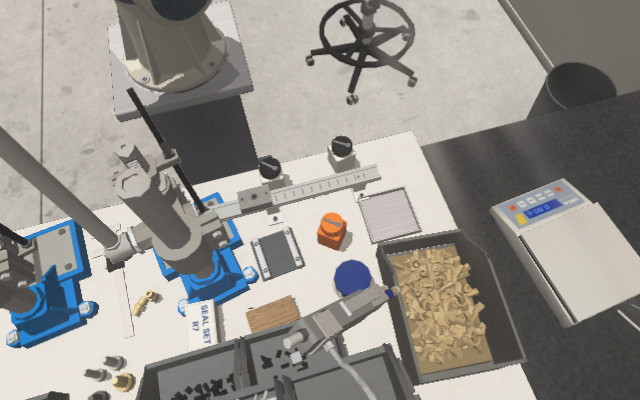

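The two white jars with black caps are at top pixels (289,256) and (365,251). The orange look-alike is at (323,180) and the blue-lidded jar at (320,130), and neither is part of the job. The channel is at (376,181), the tray at (267,189), and tall presses stand at (450,180). Next I'll check these in close crops.

```bash
python3 - <<'E'
import cv2
im=cv2.imread("pics/top0.png")[150:275,235:415]
cv2.imwrite("pics/c1.png",cv2.resize(im,(792,550),interpolation=cv2.INTER_CUBIC))
im=cv2.imread("pics/side0.png")[125:285,230:430]
cv2.imwrite("pics/c2.png",cv2.resize(im,(750,600),interpolation=cv2.INTER_CUBIC))
E
```

```text
(no output)
```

View pics/c1.png

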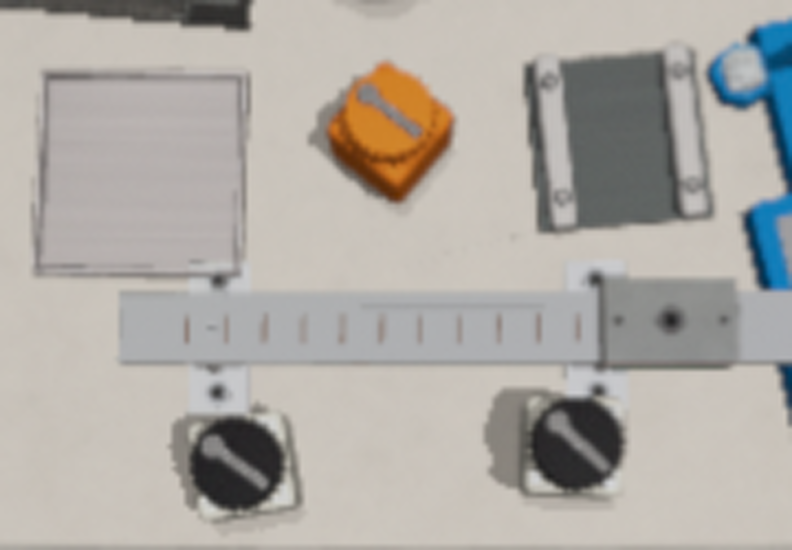

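View pics/c2.png

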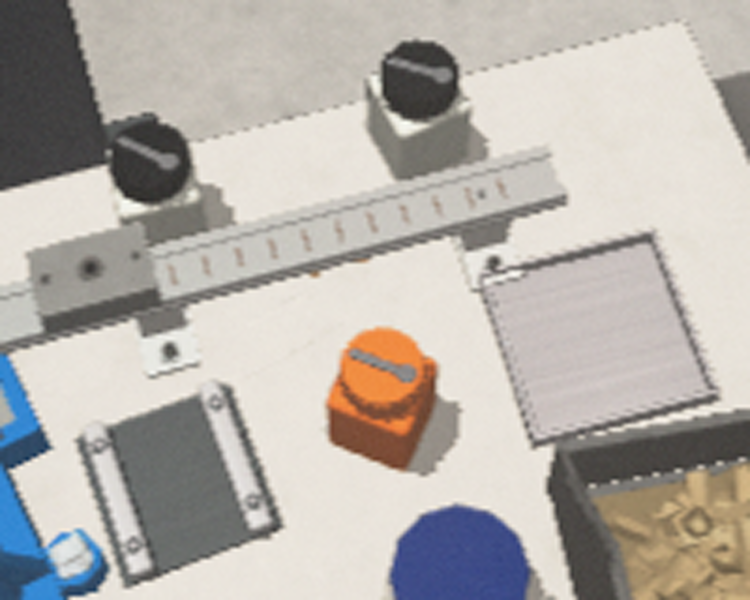

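Two readings from the crops (back in full pixels):
- **Caps:** left at (289,255), right at (366,251). Both bodies are white and square.
- **Fixtures:** the channel rails run roughly along world x. The tray is nearly square to the axes.

I'll turn these into positions now.

```bash
cat > h.py <<'E'
import numpy as np, cv2
from rig import monitor, imaging, r
def w(n,px,z):
    c=imaging.camera_info(n);R=c["R"];t=c["t"]
    u=cv2.undistortPoints(np.array(px,float).reshape(-1,1,2),c["mtx"],c["dist"])[:,0]
    o=-R.T@t; d=np.c_[u,np.ones(len(u))]@R
    return (o+d*((z-o[2])/d[:,2])[:,None])[:,:2]
def pr(n,X):
    c=imaging.camera_info(n)
    return cv2.projectPoints(np.array(X,float).reshape(-1,1,3),cv2.Rodrigues(c["R"])[0],c["t"],c["mtx"],c["dist"])[0][:,0]
t1=lambda p:np.array(p,float)/4.4+[235,150]
s1=lambda p:np.array(p,float)/3.75+[230,125]
E
python3 - <<'E'
from h import *
np.set_printoptions(precision=1,suppress=True)
print("caps top",w("top",t1([(238,462),(577,443)]),76))
print("caps side",w("side",s1([(420,77),(151,160)]),76))
ch=w("top",t1([(533,57),(553,230),(711,213),(690,43)]),16);print("ch",ch,ch.mean(0),np.diff(ch,axis=0))
ch=w("side",s1([(80,440),(128,582),(280,527),(225,383)]),10);print("ch side",ch,ch.mean(0))
tr=w("top",t1([(45,72),(248,72),(240,274),(35,274)]),12);print("tray",tr,tr.mean(0))
print("bodyL",w("top",t1([(285,412),(299,505),(207,520)]),56))
print("bodyR",w("top",t1([(525,492),(618,497)]),56),w("top",t1([(525,492),(618,497)]),0))
print("orange",w("top",t1([(390,115)]),76),"blue",w("top",[(320,128)],60))
print("track edge z30", w("top",t1([(120,362),(600,364),(735,366)]),30))
tr=w("side",s1([(150,268),(165,300),(565,200)]),30);print(tr)
for z in(0,100,200,300):print(z,w("top",[(405,165),(500,100),(515,155),(440,190)],z).ravel(),w("side",[(130,180),(170,155),(115,245),(131,90)],z).ravel())
c=imaging.camera_info("top");print(-c["R"].T@c["t"])
E
```

```text
caps top [[416.4 292.5]
 [424.3 146.7]]
caps side [[423.7 293.1]
 [432.6 147.8]]
ch [[610.5 159.3]
 [526.8 151.2]
 [534.6  76.7]
 [617.1  84.1]] [572.3 117.8] [[-83.6  -8.1]
 [  7.8 -74.5]
 [ 82.5   7.5]]
ch side [[542.9  77.2]
 [621.8  84.6]
 [615.8 163. ]
 [533.4 155.6]] [578.5 120.1]
tray [[605.7 394.2]
 [604.9 295.8]
 [507.  298.5]
 [507.3 396.1]] [556.2 346.1]
bodyL [[439.2 273.8]
 [398.3 267.4]
 [391.7 307.9]]
bodyR [[403.9 168.1]
 [401.5 127.3]] [[405.2 164.9]
 [402.6 121.4]]
orange [[568.8 226.8]] blue [[672.6 234.2]]
track edge z30 [[463.8 351.7]
 [462.4 131.7]
 [461.2  69.9]]
[[468.1 133.4]
 [488.3 136.7]
 [491.3 353.8]]
0 [ 609.8   53.8  759.9 -167.2  632.5 -190.   555.1  -19.1] [ 331.9 -138.3  294.3  -50.3  469.5 -178.4   88.7 -116.2]
100 [ 584.4   72.1  717.7 -124.1  604.6 -144.2  535.9    7.4] [ 399.5 -103.8  366.6  -26.9  520.  -138.9  186.7  -84.5]
200 [559.1  90.4 675.4 -80.9 576.7 -98.5 516.8  33.9] [467.1 -69.4 438.9  -3.4 570.4 -99.5 284.6 -52.8]
300 [533.8 108.6 633.2 -37.7 548.8 -52.8 497.6  60.4] [534.7 -34.9 511.2  20.1 620.9 -60.  382.6 -21.1]
[384.7 216.2 888. ]
```

```bash
python3 - <<'E'
import cv2,numpy as np
a=cv2.imread("pics/top0.png")[80:255,385:545]
b=cv2.imread("pics/side0.png")[80:310,90:260]
f=lambda i,k:cv2.resize(i,None,fx=k,fy=k,interpolation=cv2.INTER_CUBIC)
a=f(a,2.5);b=f(b,2.2)
c=np.zeros((max(a.shape[0],b.shape[0]),a.shape[1]+b.shape[1],3),np.uint8)
c[:a.shape[0],:a.shape[1]]=a;c[:b.shape[0],a.shape[1]:]=b
print(c.shape);cv2.imwrite("pics/press.png",c)
E
```

```text
(506, 774, 3)
```

View pics/press.png

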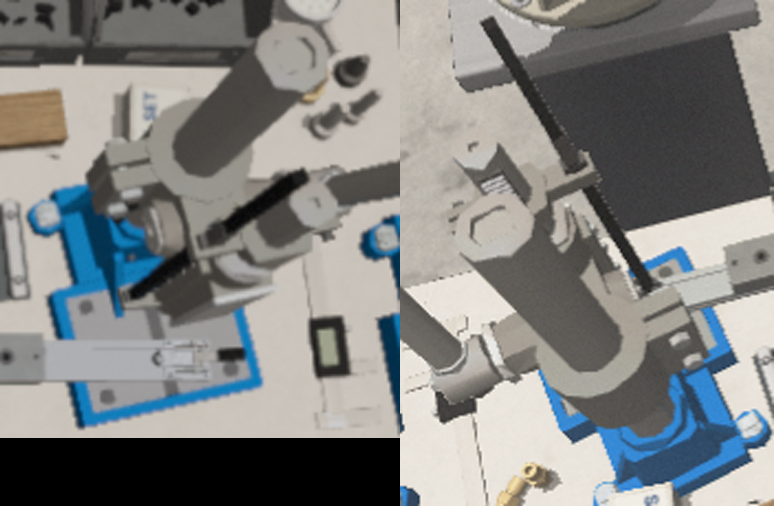

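```bash
python3 - <<'E'
from h import *
from scipy.optimize import least_squares as L
np.set_printoptions(precision=0,suppress=True)
for nm,a,b in[("col",(502,104),(131,184.5)),("bartop",(507,151),(129.5,89)),("barlow",(437,198),(201,209.5)),("collar",(425,150),(229,227))]:
    s=L(lambda X:np.r_[pr("top",X)[0]-a,pr("side",X)[0]-b],[550,0,200]);print(nm,s.x,s.cost)
E
```

```text
col [594.  -7. 379.] 0.336623591242092
bartop [515.  20. 437.] 0.9078763259195883
barlow [515.  20. 134.] 1.922150193541953
collar [587.  60. 196.] 9.666248571564124
```

```bash
cat >> h.py <<'E'
from scipy.spatial.transform import Rotation as Ro
def go(x,y,z,psi,start=None):
    s=monitor.sense() if start is None else None
    p,rt=(s["eef_pos"],s["tcp_rot"]) if s else (np.array(start[:3]),[np.pi,0,start[3]])
    R0=Ro.from_euler("xyz",rt);d=R0.inv().apply(np.array([x,y,z])-p)/50
    v=(R0.inv()*Ro.from_euler("xyz",[np.pi,0,psi])).as_rotvec()/np.radians(6)
    print("shift",d.round(3),"turn",v.round(3))
E
python3 - <<'E'
from h import *
go(330,-120,231,.2)
go(428.5,147.3,150,-.06,(330,-120,231,.2))
E
```

```text
shift [ 5.024e+00 -7.585e+00  2.000e-03] turn [-1.200e-02  1.000e-03  2.147e+00]
shift [ 2.993 -4.848  1.62 ] turn [-0.    -0.     2.483]
```

{"api": "drive_tool", "payload": {"plan": [{"x":5,"y":-7.6,"az":2.15,"hand":85},{"x":5,"y":-7.6,"az":2.15,"hand":85},{"x":5,"y":-7.6,"az":2.15,"hand":85},{"x":5,"y":-7.6,"az":2.15,"hand":85},{"x":5,"y":-7.6,"az":2.15,"hand":85},{"x":5,"y":-7.6,"az":2.15,"hand":85},{"x":5,"y":-7.6,"az":2.15,"hand":85},{"x":5,"y":-7.6,"az":2.15,"hand":85}]}}

```text
invalid input
```

```bash
python3 - <<'E'
from h import *
s=monitor.sense();print(s["eef_pos"],s["tcp_rot"],s["clock"])
go(428.5,147.3,150,-.06)
E
```

```text
[ 257.41976648 -569.07249723  230.62450425] [-3.14035141e+00 -7.80394725e-06  4.24790360e-01] 0.1
shift [  9.022 -11.642   1.627] turn [-1.200e-02  3.000e-03  4.629e+00]
```

{"api": "drive_tool", "payload": {"plan": [{"x":5,"y":-7.6,"z":0,"ax":0,"ay":0,"az":2.15,"hand":85},{"x":5,"y":-7.6,"z":0,"ax":0,"ay":0,"az":2.15,"hand":85},{"x":5,"y":-7.6,"z":0,"ax":0,"ay":0,"az":2.15,"hand":85},{"x":5,"y":-7.6,"z":0,"ax":0,"ay":0,"az":2.15,"hand":85},{"x":5,"y":-7.6,"z":0,"ax":0,"ay":0,"az":2.15,"hand":85},{"x":5,"y":-7.6,"z":0,"ax":0,"ay":0,"az":2.15,"hand":85},{"x":5,"y":-7.6,"z":0,"ax":0,"ay":0,"az":2.15,"hand":85},{"x":5,"y":-7.6,"z":0,"ax":0,"ay":0,"az":2.15,"hand":85}]}}

```text
clock: 0.9
eef_pos: [319.8, -172.6, 231.2]
tcp_rot: [3.142, -0.0, 0.199]
contact_force: [1.5, 0.5, -1.1]
opening: 0.993
grasp_force: 0.0
```

```bash
python3 - <<'E'
from h import *
s=monitor.sense();print(s["eef_pos"],s["tcp_rot"],s["clock"])
go(428.5,147.3,150,-.06)
E
```

```text
[ 319.80326101 -172.55728055  231.20682179] [ 3.14152897e+00 -2.80285764e-04  1.98829403e-01] 0.9
shift [ 3.394 -5.842  1.625] turn [ 0.    -0.003  2.472]
```

{"api": "drive_tool", "payload": {"plan": [{"x":3.4,"y":-5.84,"z":0,"ax":0,"ay":0,"az":2.47,"hand":85},{"x":3.4,"y":-5.84,"z":0,"ax":0,"ay":0,"az":2.47,"hand":85},{"x":3.4,"y":-5.84,"z":0,"ax":0,"ay":0,"az":2.47,"hand":85},{"x":3.4,"y":-5.84,"z":0,"ax":0,"ay":0,"az":2.47,"hand":85},{"x":3.4,"y":-5.84,"z":0,"ax":0,"ay":0,"az":2.47,"hand":85},{"x":3.4,"y":-5.84,"z":0,"ax":0,"ay":0,"az":2.47,"hand":85},{"x":3.4,"y":-5.84,"z":1.62,"ax":0,"ay":0,"az":2.47,"hand":85},{"x":3.4,"y":-5.84,"z":1.62,"ax":0,"ay":0,"az":2.47,"hand":85}]}}

```text
clock: 1.7
eef_pos: [429.8, 147.2, 151.0]
tcp_rot: [-3.14, -0.003, -0.057]
contact_force: [0.2, -1.1, -0.6]
opening: 0.995
grasp_force: 0.0
```

```bash
python3 - <<'E'
from h import *
np.set_printoptions(precision=1,suppress=True)
s=monitor.sense();print(s["eef_pos"],s["tcp_rot"],s["qpos"])
ims=[]
for n in("top","side"):
    im=imaging.grab_frame(n)[:,:,::-1]
    c=pr(n,s["eef_pos"])[0];print(n,c)
    x,y=int(c[0])-80,int(c[1])-75;print(x,y)
    x=max(0,x);y=max(0,y);y=min(y,400-150)
    im=im[y:y+150,x:x+160];ims.append(cv2.resize(im,None,fx=2.5,fy=2.5,interpolation=cv2.INTER_CUBIC));print(x,y)
cv2.imwrite("pics/a1.png",np.hstack(ims))
go(428.5,147.3,16,-.06)
E
```

```text
[429.8 147.2 151. ] [-3.1 -0.  -0.1] [0.3 0.2 2.1 0.  0.9 2. ]
top [369.5 245.3]
289 170
289 170
side [264.3 144.7]
184 69
184 69
shift [ 0.1 -0.   2.6] turn [0.  0.1 0. ]
```

View pics/a1.png

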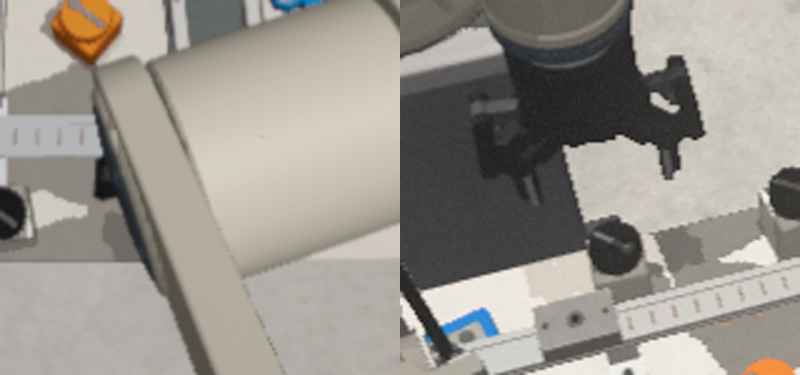

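Side crop: the fingertips straddle the right jar's cap line. Their midpoint is at full pixel (264,145) and the cap is at (269,168), so the alignment holds. Going down to grip the body.

{"api": "drive_tool", "payload": {"plan": [{"x":0,"y":0,"z":1,"ax":0,"ay":0,"az":0,"hand":85},{"x":0,"y":0,"z":1.8,"ax":0,"ay":0,"az":0,"hand":85},{"x":0,"y":0,"z":2.4,"ax":0,"ay":0,"az":0,"hand":85},{"x":0,"y":0,"z":2.66,"ax":0,"ay":0,"az":0,"hand":85},{"x":0,"y":0,"z":2.66,"ax":0,"ay":0,"az":0,"hand":40},{"x":0,"y":0,"z":2.66,"ax":0,"ay":0,"az":0,"hand":40},{"x":0,"y":0,"z":2.66,"ax":0,"ay":0,"az":0,"hand":40},{"x":0,"y":0,"z":2.66,"ax":0,"ay":0,"az":0,"hand":40}], "grip_force": 40}}

```text
clock: 2.6
eef_pos: [429.8, 145.0, 19.7]
tcp_rot: [-3.141, -0.003, -0.059]
contact_force: [-0.6, -1.1, 5.8]
opening: 0.51
grasp_force: 41.6
```

{"api": "drive_tool", "payload": {"plan": [{"x":0,"y":0,"z":0,"ax":0,"ay":0,"az":0,"hand":40},{"x":0,"y":0,"z":0,"ax":0,"ay":0,"az":0,"hand":40},{"x":0,"y":0,"z":0,"ax":0,"ay":0,"az":0,"hand":40}]}}

```text
clock: 2.9
eef_pos: [429.8, 145.0, 19.6]
tcp_rot: [-3.141, -0.002, -0.059]
contact_force: [-0.2, -2.4, 8.5]
opening: 0.513
grasp_force: 41.8
```

{"api": "drive_tool", "payload": {"plan": [{"x":0,"y":0,"z":-0.5,"ax":0,"ay":0,"az":0,"hand":40},{"x":0,"y":0,"z":-1.2,"ax":0,"ay":0,"az":0,"hand":40},{"x":0,"y":0,"z":-1.9,"ax":0,"ay":0,"az":0,"hand":40},{"x":0,"y":0,"z":-2.2,"ax":0,"ay":0,"az":0,"hand":40},{"x":0,"y":0,"z":-2.2,"ax":0,"ay":0,"az":0,"hand":40}]}}

```text
clock: 3.4
eef_pos: [430.3, 145.4, 131.0]
tcp_rot: [-3.14, -0.005, -0.059]
contact_force: [0.1, 0.4, -2.5]
opening: 0.508
grasp_force: 42.3
```

```bash
python3 - <<'E'
from h import *
go(573,119,130,.094)
E
```

```text
shift [2.88  0.358 0.034] turn [-0.016 -0.051 -1.461]
```

{"api": "drive_tool", "payload": {"plan": [{"x":0.6,"y":0.08,"z":0,"ax":0,"ay":0,"az":-0.3,"hand":40},{"x":1.3,"y":0.16,"z":0,"ax":0,"ay":0,"az":-0.7,"hand":40},{"x":2.0,"y":0.25,"z":0,"ax":0,"ay":0,"az":-1.1,"hand":40},{"x":2.6,"y":0.33,"z":0,"ax":0,"ay":0,"az":-1.46,"hand":40},{"x":2.88,"y":0.36,"z":0,"ax":0,"ay":0,"az":-1.46,"hand":40},{"x":2.88,"y":0.36,"z":1,"ax":0,"ay":0,"az":-1.46,"hand":40},{"x":2.88,"y":0.36,"z":1.4,"ax":0,"ay":0,"az":-1.46,"hand":40},{"x":2.88,"y":0.36,"z":1.4,"ax":0,"ay":0,"az":-1.46,"hand":40}]}}

```text
clock: 4.2
eef_pos: [567.5, 117.7, 54.3]
tcp_rot: [3.141, 0.008, 0.093]
contact_force: [-0.2, -0.0, -1.6]
opening: 0.508
grasp_force: 41.9
```

```bash
python3 - <<'E'
from h import *
np.set_printoptions(precision=1,suppress=True)
s=monitor.sense();print(s["eef_pos"],s["tcp_rot"])
im=imaging.grab_frame("side")[:,:,::-1];cv2.imwrite("pics/s2.png",im)
c=pr("side",s["eef_pos"])[0];print(c)
im=im[190:320,190:350];cv2.imwrite("pics/a2.png",cv2.resize(im,None,fx=4.5,fy=4.5,interpolation=cv2.INTER_CUBIC))
E
```

```text
[567.5 117.7  54.3] [3.1 0.  0.1]
[272.2 239.9]
```

View pics/a2.png

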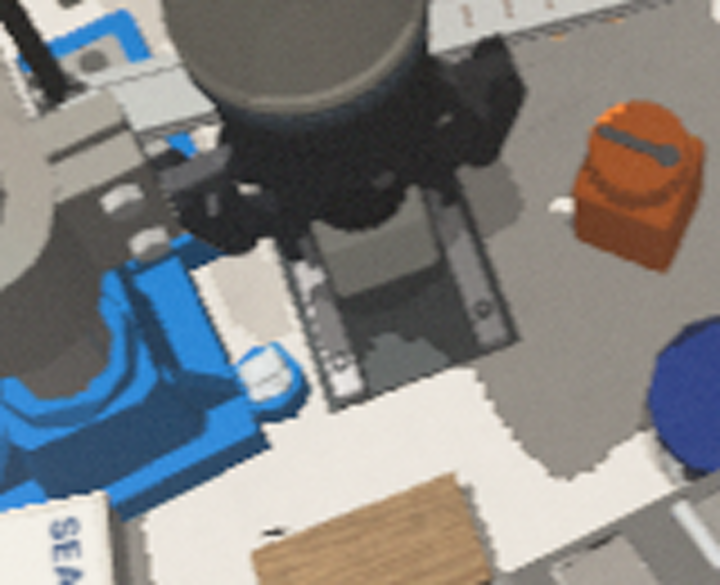

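```bash
python3 - <<'E'
from h import *
np.set_printoptions(precision=1,suppress=True)
f=lambda p:np.array(p,float)/4.5+[190,190]
print("jar bottom",w("side",f([(347,303),(440,255)]),34.7))
print("inner rails",w("side",f([(363,388),(478,348)]),16),"outer",w("side",f([(333,405),(517,340)]),10))
# model overlay: channel end corners at c=(575,119) yaw .094
c=np.array([575.4,119]);R=np.array([[np.cos(.094),-np.sin(.094)],[np.sin(.094),np.cos(.094)]])
L=[(42,-37),(42,-25),(42,25),(42,37)]
P=[np.r_[c+R@l,16] for l in L]
print("pred rails px",(pr("side",P)-190)*4.5)
s=monitor.sense()["eef_pos"];print(s)
P=[np.r_[s[:2]+R@l,34.7] for l in[(22,-22),(22,22)]]
print("pred jar px",(pr("side",P)-190)*4.5)
E
```

```text
jar bottom [[589.7 100.7]
 [580.5 141.7]]
inner rails [[619.8  98.1]
 [616.7 147. ]] outer [[621.4  84.5]
 [616.  163.3]]
pred rails px [[334.5 398.1]
 [362.7 387.4]
 [478.9 343.3]
 [506.4 332.8]]
[569.1 118.1  56.4]
pred jar px [[343.  312.3]
 [446.1 273.8]]
```

```bash
python3 - <<'E'
from h import *
s=monitor.sense();print(s["eef_pos"],s["tcp_rot"],s["contact_force"],s["wrist_torque"])
go(573,118,24,.094)
E
```

```text
[569.14465676 118.14825694  56.39799335] [3.14114887 0.00470067 0.09336968] [ 0.73903277  0.64021836 -1.3849574 ] [0.00061364 0.01302587 0.03067811]
shift [0.08  0.01  0.648] turn [ 0.004  0.045 -0.006]
```

{"api": "drive_tool", "payload": {"plan": [{"x":0,"y":0.015,"z":0,"ax":0,"ay":0,"az":0,"hand":40},{"x":0,"y":0.015,"z":0.15,"ax":0,"ay":0,"az":0,"hand":40},{"x":0,"y":0.015,"z":0.3,"ax":0,"ay":0,"az":0,"hand":40},{"x":0,"y":0.015,"z":0.4,"ax":0,"ay":0,"az":0,"hand":40},{"x":0,"y":0.015,"z":0.5,"ax":0,"ay":0,"az":0,"hand":40},{"x":0,"y":0.015,"z":0.5,"ax":0,"ay":0,"az":0,"hand":40},{"x":0,"y":0.015,"z":0.5,"ax":0,"ay":0,"az":0,"hand":40}]}}

```text
clock: 4.95
eef_pos: [571.3, 117.6, 33.1]
tcp_rot: [3.142, 0.0, 0.094]
contact_force: [0.2, 0.1, -3.1]
opening: 0.509
grasp_force: 42.1
```

{"api": "drive_tool", "payload": {"plan": [{"x":0,"y":0,"z":0.06,"ax":0,"ay":0,"az":0,"hand":40},{"x":0,"y":0,"z":0.12,"ax":0,"ay":0,"az":0,"hand":40},{"x":0,"y":0,"z":0.17,"ax":0,"ay":0,"az":0,"hand":40},{"x":0,"y":0,"z":0.17,"ax":0,"ay":0,"az":0,"hand":40},{"x":0,"y":0,"z":0.17,"ax":0,"ay":0,"az":0,"hand":40}]}}

```text
clock: 5.45
eef_pos: [571.3, 117.6, 24.6]
tcp_rot: [-3.142, 0.0, 0.094]
contact_force: [0.5, -0.7, -2.4]
opening: 0.511
grasp_force: 42.1
```

{"api": "drive_tool", "payload": {"plan": [{"x":0,"y":0,"z":0.03,"ax":0,"ay":0,"az":0,"hand":40},{"x":0,"y":0,"z":0.03,"ax":0,"ay":0,"az":0,"hand":60},{"x":0,"y":0,"z":0.03,"ax":0,"ay":0,"az":0,"hand":60},{"x":0,"y":0,"z":-0.4,"ax":0,"ay":0,"az":0,"hand":60},{"x":0,"y":0,"z":-1.2,"ax":0,"ay":0,"az":0,"hand":60},{"x":0,"y":0,"z":-1.6,"ax":0,"ay":0,"az":-1,"hand":60},{"x":0,"y":0,"z":-1.6,"ax":0,"ay":0,"az":-2,"hand":60},{"x":0,"y":0,"z":-1.6,"ax":0,"ay":0,"az":-3,"hand":60}]}}

```text
clock: 6.25
eef_pos: [572.2, 117.8, 106.0]
tcp_rot: [3.141, -0.002, 0.412]
contact_force: [-0.5, 0.7, 0.1]
opening: 0.702
grasp_force: 0.0
```

```bash
python3 - <<'E'
from h import *
s=monitor.sense();print(s["qpos"])
go(573,119,57,.094+np.pi/2)
im=imaging.grab_frame("side")[:,:,::-1]
im=im[190:320,190:350];cv2.imwrite("pics/a3.png",cv2.resize(im,None,fx=4.5,fy=4.5,interpolation=cv2.INTER_CUBIC))
E
```

```text
[2.00480419e-01 4.35895433e-01 1.82630752e+00 2.11296201e-07
 8.77000359e-01 1.35894598e+00]
shift [ 0.023 -0.016  0.981] turn [  0.018  -0.016 -11.96 ]
```

View pics/a3.png

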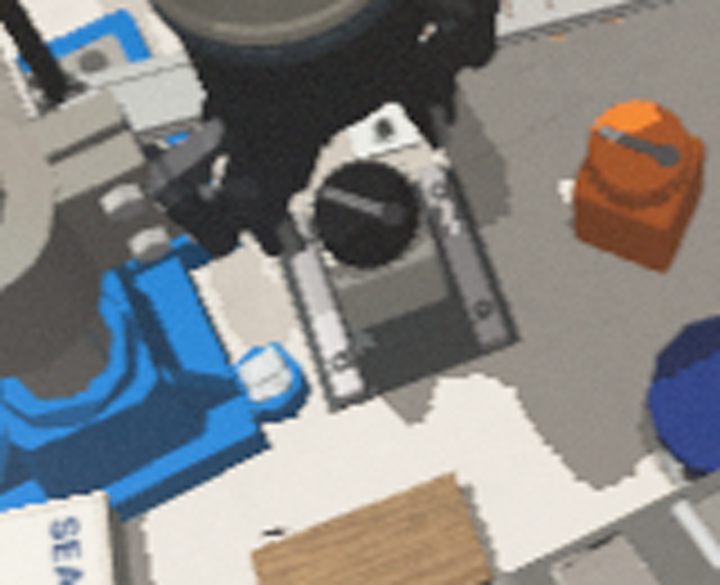

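The jar stands upright between the rails, with its cap at crop (367,213), bar end at (395,212). Next I turn the gripper and take hold of the cap.

```bash
python3 - <<'E'
from h import *
print(w("side",np.array([(367,213)])/4.5+190,80))
E
```

```text
[[573.05161587 118.42988374]]
```

{"api": "drive_tool", "payload": {"plan": [{"x":0.02,"y":0,"z":0,"ax":0,"ay":0,"az":-12,"hand":60},{"x":0.02,"y":0,"z":0,"ax":0,"ay":0,"az":-12,"hand":60},{"x":0.02,"y":0,"z":0,"ax":0,"ay":0,"az":-12,"hand":60},{"x":0.02,"y":0,"z":0,"ax":0,"ay":0,"az":-12,"hand":60},{"x":0.02,"y":0,"z":0,"ax":0,"ay":0,"az":-12,"hand":60},{"x":0.02,"y":0,"z":0,"ax":0,"ay":0,"az":-12,"hand":60},{"x":0.02,"y":0,"z":0,"ax":0,"ay":0,"az":-12,"hand":60},{"x":0.02,"y":0,"z":0,"ax":0,"ay":0,"az":-12,"hand":60}]}}

```text
clock: 7.1
eef_pos: [572.3, 118.0, 104.6]
tcp_rot: [-3.141, 0.0, 1.612]
contact_force: [-0.4, 0.2, 0.5]
opening: 0.705
grasp_force: 0.0
```

```bash
python3 - <<'E'
from h import *
go(572,118,58,.094+np.pi/2)
E
```

```text
shift [-0.    -0.005  0.933] turn [-0.002  0.    -0.504]
```

{"api": "drive_tool", "payload": {"plan": [{"x":0,"y":0,"z":0.5,"ax":0,"ay":0,"az":-0.5,"hand":60},{"x":0,"y":0,"z":0.93,"ax":0,"ay":0,"az":-0.5,"hand":60},{"x":0,"y":0,"z":0.93,"ax":0,"ay":0,"az":-0.5,"hand":60},{"x":0,"y":0,"z":0.93,"ax":0,"ay":0,"az":-0.5,"hand":34},{"x":0,"y":0,"z":0.93,"ax":0,"ay":0,"az":-0.5,"hand":34},{"x":0,"y":0,"z":0.93,"ax":0,"ay":0,"az":-0.5,"hand":34},{"x":0,"y":0,"z":0.93,"ax":0,"ay":0,"az":-0.5,"hand":34}], "grip_force": 40}}

```text
clock: 7.8
eef_pos: [572.9, 118.2, 59.1]
tcp_rot: [3.14, -0.0, 1.66]
contact_force: [-0.5, 0.3, 1.9]
opening: 0.452
grasp_force: 40.8
```

```bash
python3 - <<'E'
from h import *
s=monitor.sense();print(s["wrist_torque"],s["contact_force"],s["opening"]*85.4,s["qpos"])
E
```

```text
[ 0.03305737  0.08287411 -0.00453341] [-0.45333139  0.29460888  1.9238543 ] 38.64126091950709 [2.00856862e-01 5.04532951e-01 1.84735795e+00 5.70850791e-05
 7.88324644e-01 1.11507519e-01]
```

{"api": "drive_tool", "payload": {"plan": [{"x":0,"y":0,"z":0,"ax":0,"ay":0,"az":0.5,"hand":34},{"x":0,"y":0,"z":0,"ax":0,"ay":0,"az":1,"hand":34},{"x":0,"y":0,"z":0,"ax":0,"ay":0,"az":1.5,"hand":34},{"x":0,"y":0,"z":0,"ax":0,"ay":0,"az":2,"hand":34},{"x":0,"y":0,"z":0,"ax":0,"ay":0,"az":2.5,"hand":34},{"x":0,"y":0,"z":0,"ax":0,"ay":0,"az":2.5,"hand":34}]}}

```text
clock: 8.4
eef_pos: [573.8, 118.6, 59.2]
tcp_rot: [3.139, -0.001, 1.398]
contact_force: [1.8, 2.9, 3.5]
opening: 0.454
grasp_force: 41.4
```

```bash
python3 - <<'E'
from h import *
s=monitor.sense();print(s["wrist_torque"],s["contact_force"],s["opening"]*85.4,s["qpos"][5],s["joint_efforts"][5])
E
```

```text
[ 0.53057033 -0.35491326  0.03582785] [1.77538457 2.93697753 3.50725697] 38.732864428487034 0.37382565291121156 0.7979237660765648
```

{"api": "drive_tool", "payload": {"plan": [{"x":0,"y":0,"z":0,"ax":0,"ay":0,"az":0.5,"hand":34},{"x":0,"y":0,"z":0,"ax":0,"ay":0,"az":1,"hand":34},{"x":0,"y":0,"z":0,"ax":0,"ay":0,"az":1,"hand":34}]}}

```text
clock: 8.7
eef_pos: [573.7, 118.6, 59.2]
tcp_rot: [3.139, -0.002, 1.294]
contact_force: [1.6, 3.6, 5.2]
opening: 0.451
grasp_force: 42.0
```

```bash
python3 - <<'E'
from h import *
s=monitor.sense();print(s["wrist_torque"],s["contact_force"],s["opening"]*85.4,s["qpos"][5],s["joint_efforts"][5])
im=imaging.grab_frame("side")[:,:,::-1]
s=monitor.sense();print(s["wrist_torque"],s["joint_efforts"][5])
im=im[190:320,190:350];cv2.imwrite("pics/a4.png",cv2.resize(im,None,fx=4.5,fy=4.5,interpolation=cv2.INTER_CUBIC))
E
```

```text
[ 0.61771438 -0.45897921  0.02651527] [1.56087503 3.59535012 5.17935934] 38.532492467428206 0.47716111923787063 0.7801139540970325
[ 0.59833579 -0.50133308  0.10427349] 0.3145818505436182
```

{"api": "drive_tool", "payload": {"plan": [{"x":0,"y":0,"z":0,"ax":0,"ay":0,"az":0.5,"hand":34},{"x":0,"y":0,"z":0,"ax":0,"ay":0,"az":1,"hand":34},{"x":0,"y":0,"z":0,"ax":0,"ay":0,"az":1.5,"hand":34},{"x":0,"y":0,"z":0,"ax":0,"ay":0,"az":2,"hand":34},{"x":0,"y":0,"z":0,"ax":0,"ay":0,"az":2.5,"hand":34}]}}

```text
clock: 9.25
eef_pos: [573.7, 118.6, 59.2]
tcp_rot: [3.14, -0.002, 1.033]
contact_force: [1.6, 3.7, 5.5]
opening: 0.449
grasp_force: 42.8
```

```bash
python3 - <<'E'
from h import *
s=monitor.sense();print(s["wrist_torque"],s["contact_force"],s["opening"]*85.4,s["qpos"][5],s["joint_efforts"][5])
im=imaging.grab_frame("side")[:,:,::-1]
s=monitor.sense();print(s["wrist_torque"],s["joint_efforts"][5])
im=im[190:320,190:350];cv2.imwrite("pics/a5.png",cv2.resize(im,None,fx=4.5,fy=4.5,interpolation=cv2.INTER_CUBIC))
E
```

```text
[ 0.67409713 -0.41290124  0.28636318] [1.58286186 3.67614135 5.49547799] 38.359030409709206 0.7389177914791976 -0.6005231291055679
[ 0.69476451 -0.40707438  0.20065836] -0.2325729187577963
```

View pics/a5.png

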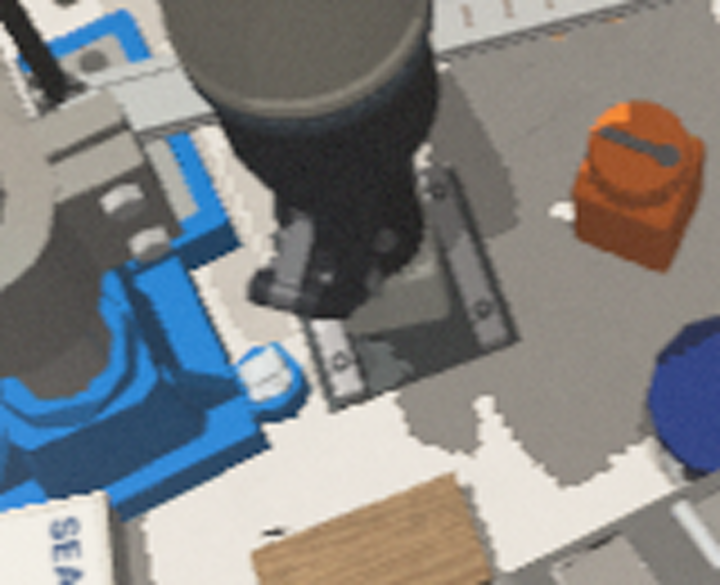

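{"api": "drive_tool", "payload": {"plan": [{"x":0,"y":0,"z":0,"ax":0,"ay":0,"az":0,"hand":34},{"x":0,"y":0,"z":0,"ax":0,"ay":0,"az":0.5,"hand":34},{"x":0,"y":0,"z":0,"ax":0,"ay":0,"az":1,"hand":34},{"x":0,"y":0,"z":0,"ax":0,"ay":0,"az":1.5,"hand":34},{"x":0,"y":0,"z":0,"ax":0,"ay":0,"az":2,"hand":34},{"x":0,"y":0,"z":0,"ax":0,"ay":0,"az":2,"hand":34}], "grip_force": 60}}

```text
clock: 9.9
eef_pos: [573.7, 118.7, 59.3]
tcp_rot: [3.14, -0.003, 0.823]
contact_force: [2.8, 4.5, 6.7]
opening: 0.442
grasp_force: 61.3
```

```bash
cat > t.py <<'E'
from h import *
s=monitor.sense();a=s["wrist_torque"]
imaging.grab_frame("side");s=monitor.sense();print(a.round(3),s["wrist_torque"].round(3),s["contact_force"].round(1),s["tcp_rot"],s["joint_efforts"][5])
E
python3 t.py
```

```text
[ 0.801 -0.29   0.025] [ 0.749 -0.34   0.027] [2.5 3.9 6.6] [ 3.14030850e+00 -2.69045985e-03  8.24568507e-01] 0.25379047729074955
```

{"api": "drive_tool", "payload": {"plan": [{"x":0,"y":0,"z":0,"ax":0,"ay":0,"az":0.5,"hand":34},{"x":0,"y":0,"z":0,"ax":0,"ay":0,"az":1,"hand":34},{"x":0,"y":0,"z":0,"ax":0,"ay":0,"az":1.5,"hand":34},{"x":0,"y":0,"z":0,"ax":0,"ay":0,"az":2,"hand":34}]}}

```text
clock: 10.35
eef_pos: [573.9, 118.7, 59.3]
tcp_rot: [3.14, -0.003, 0.614]
contact_force: [3.4, 5.0, 5.5]
opening: 0.442
grasp_force: 61.3
```

```bash
python3 t.py
```

```text
[ 0.828 -0.548  0.985] [ 0.807 -0.47   0.796] [2.4 4.8 4.9] [ 3.14028402 -0.00324607  0.61171246] 0.5072849057614803
```

{"api": "drive_tool", "payload": {"plan": [{"x":0,"y":0,"z":0,"ax":0,"ay":0,"az":0.5,"hand":34},{"x":0,"y":0,"z":0,"ax":0,"ay":0,"az":1,"hand":34},{"x":0,"y":0,"z":0,"ax":0,"ay":0,"az":1.5,"hand":34}]}}

```text
clock: 10.7
eef_pos: [572.1, 118.0, 59.0]
tcp_rot: [3.141, 0.001, 0.459]
contact_force: [-4.9, 0.5, 13.4]
opening: 0.446
grasp_force: 65.9
```

```bash
python3 t.py
```

```text
[0.188 1.043 0.544] [0.089 0.649 0.56 ] [-1.8  0.2 11.6] [3.14145439e+00 1.16749138e-03 4.54733772e-01] 0.10632648831233382
```

{"api": "drive_tool", "payload": {"plan": [{"x":0,"y":0,"z":0,"ax":0,"ay":0,"az":0,"hand":60},{"x":0,"y":0,"z":0,"ax":0,"ay":0,"az":0,"hand":60},{"x":0,"y":0,"z":-0.5,"ax":0,"ay":0,"az":0,"hand":60},{"x":0,"y":0,"z":-0.95,"ax":0,"ay":0,"az":0,"hand":60}]}}

```text
clock: 11.15
eef_pos: [571.4, 117.7, 105.5]
tcp_rot: [-3.141, 0.002, 0.457]
contact_force: [-0.8, 0.2, -0.4]
opening: 0.705
grasp_force: 0.0
```

```bash
python3 - <<'E'
from h import *
im=imaging.grab_frame("side")[:,:,::-1];cv2.imwrite("pics/s3.png",im)
b=cv2.imread("pics/a3.png");a=cv2.resize(im[190:320,190:350],None,fx=4.5,fy=4.5,interpolation=cv2.INTER_CUBIC)
s=monitor.sense();print(s["eef_pos"],s["tcp_rot"])
cv2.imwrite("pics/cmp.png",np.hstack([b[80:380,250:550],a[80:380,250:550]]))
E
```

```text
[573.70182787 118.17219222 109.32947067] [ 3.14079416e+00 -2.71600730e-03  4.57236698e-01]
```

View pics/cmp.png

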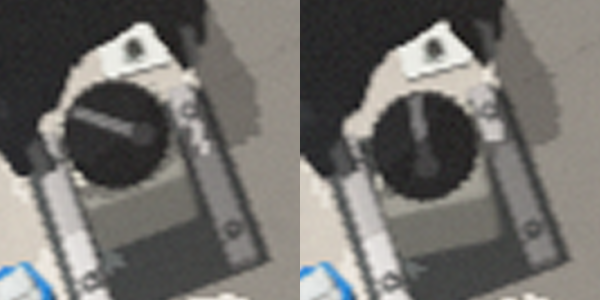

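The cap's bar swung clockwise relative to its jar: in the comparison crop its round end went from (145,133) to (427,165), with the body unmoved. So this jar is the loose one. I'll re-grip and twist again to confirm it is at the stop.

```bash
python3 - <<'E'
from h import *
f=lambda p:(np.array(p,float)+[250,80])/4.5+190
for q in([(75,112),(145,133)],[(118,97),(127,165)]):
    v=np.diff(w("side",f(q),82),axis=0)[0];print(v,np.arctan2(v[1],v[0]))
go(573,118,105,.46+.75)
E
```

```text
[16.20005191 24.12479426] 0.979447814127224
[28.42984772 -3.02417377] -0.10597468479770815
shift [-0.014 -0.003  0.087] turn [ 0.017 -0.022 -7.188]
```

{"api": "drive_tool", "payload": {"plan": [{"x":0,"y":0,"z":0,"ax":0,"ay":0,"az":-7,"hand":60},{"x":0,"y":0,"z":0,"ax":0,"ay":0,"az":-7,"hand":60},{"x":0,"y":0,"z":0,"ax":0,"ay":0,"az":-7,"hand":60},{"x":0,"y":0,"z":0.3,"ax":0,"ay":0,"az":-7,"hand":60},{"x":0,"y":0,"z":0.95,"ax":0,"ay":0,"az":-7,"hand":60},{"x":0,"y":0,"z":0.95,"ax":0,"ay":0,"az":-7,"hand":60},{"x":0,"y":0,"z":0.95,"ax":0,"ay":0,"az":-7,"hand":34},{"x":0,"y":0,"z":0.95,"ax":0,"ay":0,"az":-7,"hand":34}], "grip_force": 60}}

```text
clock: 12.0
eef_pos: [573.5, 118.0, 59.5]
tcp_rot: [3.14, -0.001, 1.187]
contact_force: [0.4, -1.3, -2.1]
opening: 0.444
grasp_force: 60.4
```

{"api": "drive_tool", "payload": {"plan": [{"x":0,"y":0,"z":0,"ax":0,"ay":0,"az":0,"hand":34},{"x":0,"y":0,"z":0,"ax":0,"ay":0,"az":0,"hand":34},{"x":0,"y":0,"z":0,"ax":0,"ay":0,"az":0.4,"hand":34},{"x":0,"y":0,"z":0,"ax":0,"ay":0,"az":0.8,"hand":34},{"x":0,"y":0,"z":0,"ax":0,"ay":0,"az":0.8,"hand":34}]}}

```text
clock: 12.5
eef_pos: [572.4, 117.8, 59.1]
tcp_rot: [3.141, 0.0, 1.107]
contact_force: [-1.0, -3.1, 6.0]
opening: 0.445
grasp_force: 61.3
```

```bash
python3 t.py
```

```text
[-0.412  0.37   1.214] [-0.389  0.395  1.22 ] [-2.2 -2.3  5.6] [3.14081108e+00 4.22465218e-04 1.10757720e+00] 1.3732577115297318
```

{"api": "drive_tool", "payload": {"plan": [{"x":0,"y":0,"z":0,"ax":0,"ay":0,"az":0.4,"hand":34},{"x":0,"y":0,"z":0,"ax":0,"ay":0,"az":0.8,"hand":34},{"x":0,"y":0,"z":0,"ax":0,"ay":0,"az":1.2,"hand":34}]}}

```text
clock: 12.85
eef_pos: [573.4, 119.2, 59.3]
tcp_rot: [3.14, -0.003, 0.979]
contact_force: [1.6, 8.3, 2.4]
opening: 0.443
grasp_force: 63.3
```

```bash
python3 t.py
```

```text
[ 1.58  -0.205  0.646] [ 1.127 -0.184  0.568] [1.1 5.9 3.1] [ 3.14035292 -0.00318648  0.97625903] 0.2603151183575392
```

The second twist met 1.2 N·m almost at once, so the cap is home. Next I let go and re-grip the jar by its body.

{"api": "drive_tool", "payload": {"plan": [{"x":0,"y":0,"z":0,"ax":0,"ay":0,"az":0,"hand":70},{"x":0,"y":0,"z":0,"ax":0,"ay":0,"az":0,"hand":70},{"x":0,"y":0,"z":-0.9,"ax":0,"ay":0,"az":0,"hand":75},{"x":0,"y":0,"z":-0.9,"ax":0,"ay":0,"az":-1.4,"hand":80},{"x":0,"y":0,"z":-0.9,"ax":0,"ay":0,"az":-2.8,"hand":80},{"x":0,"y":0,"z":-0.9,"ax":0,"ay":0,"az":-4.2,"hand":80},{"x":0,"y":0,"z":-0.9,"ax":0,"ay":0,"az":-5.6,"hand":80},{"x":0,"y":0,"z":-0.9,"ax":0,"ay":0,"az":-5.8,"hand":80}], "grip_force": 40}}

```text
clock: 13.7
eef_pos: [572.1, 117.9, 103.3]
tcp_rot: [-3.141, 0.0, 1.59]
contact_force: [-0.2, -0.0, 1.0]
opening: 0.937
grasp_force: 0.0
```

```bash
python3 - <<'E'
from h import *
go(573,118.5,25,1.59)
E
```

```text
shift [0.012 0.018 1.565] turn [-0.003  0.    -0.001]
```

{"api": "drive_tool", "payload": {"plan": [{"x":0.01,"y":0.01,"z":0.6,"ax":0,"ay":0,"az":0,"hand":80},{"x":0.01,"y":0.01,"z":1.2,"ax":0,"ay":0,"az":0,"hand":80},{"x":0.01,"y":0.01,"z":1.55,"ax":0,"ay":0,"az":0,"hand":80},{"x":0.01,"y":0.01,"z":1.55,"ax":0,"ay":0,"az":0,"hand":80},{"x":0.01,"y":0.01,"z":1.55,"ax":0,"ay":0,"az":0,"hand":40},{"x":0.01,"y":0.01,"z":1.55,"ax":0,"ay":0,"az":0,"hand":40},{"x":0.01,"y":0.01,"z":1.55,"ax":0,"ay":0,"az":0,"hand":40},{"x":0.01,"y":0.01,"z":1.55,"ax":0,"ay":0,"az":0,"hand":40}], "grip_force": 40}}

```text
clock: 14.5
eef_pos: [573.9, 118.8, 27.3]
tcp_rot: [3.139, -0.0, 1.587]
contact_force: [-0.9, -0.3, 7.0]
opening: 0.518
grasp_force: 40.4
```

{"api": "drive_tool", "payload": {"plan": [{"x":0,"y":0,"z":0,"ax":0,"ay":0,"az":0,"hand":40},{"x":0,"y":0,"z":-0.2,"ax":0,"ay":0,"az":0,"hand":40},{"x":0,"y":0,"z":-0.6,"ax":0,"ay":0,"az":0,"hand":40},{"x":0,"y":0,"z":-1.2,"ax":0,"ay":0,"az":0,"hand":40},{"x":0,"y":0,"z":-1.8,"ax":0,"ay":0,"az":0,"hand":40},{"x":0,"y":0,"z":-2.4,"ax":0,"ay":0,"az":0,"hand":40},{"x":0,"y":0,"z":-2.6,"ax":0,"ay":0,"az":0,"hand":40}]}}

```text
clock: 15.2
eef_pos: [574.4, 118.9, 159.4]
tcp_rot: [3.137, -0.001, 1.587]
contact_force: [0.8, 0.4, -2.5]
opening: 0.517
grasp_force: 40.6
```

```bash
python3 - <<'E'
from h import *
s=monitor.sense();print(s["eef_pos"],s["tcp_rot"],s["contact_force"],s["opening"]*85.4)
go(559,347,150,1.56)
E
```

```text
[574.37494458 118.88742405 159.44869325] [ 3.13666584e+00 -9.18715885e-04  1.58694235e+00] [ 0.81517546  0.42009322 -2.49236234] 44.16472853932556
shift [ 4.566 -0.235  0.192] turn [ 0.047 -0.009  0.257]
```

{"api": "drive_tool", "payload": {"plan": [{"x":0.6,"y":-0.03,"z":0,"ax":0,"ay":0,"az":0.26,"hand":40},{"x":1.3,"y":-0.07,"z":0,"ax":0,"ay":0,"az":0.26,"hand":40},{"x":2.0,"y":-0.1,"z":0,"ax":0,"ay":0,"az":0.26,"hand":40},{"x":2.7,"y":-0.14,"z":0,"ax":0,"ay":0,"az":0.26,"hand":40},{"x":3.4,"y":-0.18,"z":0,"ax":0,"ay":0,"az":0.26,"hand":40},{"x":4.1,"y":-0.22,"z":0,"ax":0,"ay":0,"az":0.26,"hand":40},{"x":4.57,"y":-0.23,"z":0,"ax":0,"ay":0,"az":0.26,"hand":40},{"x":4.57,"y":-0.23,"z":0.5,"ax":0,"ay":0,"az":0.26,"hand":40}]}}

```text
clock: 16.0
eef_pos: [559.0, 351.2, 132.9]
tcp_rot: [3.137, -0.004, 1.562]
contact_force: [0.0, -0.7, -2.5]
opening: 0.52
grasp_force: 40.5
```

{"api": "drive_tool", "payload": {"plan": [{"x":0,"y":0,"z":0.6,"ax":0,"ay":0,"az":0,"hand":40},{"x":0,"y":0,"z":1.2,"ax":0,"ay":0,"az":0,"hand":40},{"x":0,"y":0,"z":1.6,"ax":0,"ay":0,"az":0,"hand":40},{"x":0,"y":0,"z":1.8,"ax":0,"ay":0,"az":0,"hand":40},{"x":0,"y":0,"z":1.8,"ax":0,"ay":0,"az":0,"hand":40}]}}

```text
clock: 16.5
eef_pos: [556.4, 346.1, 39.0]
tcp_rot: [-3.139, 0.002, 1.56]
contact_force: [0.1, 0.5, -2.0]
opening: 0.514
grasp_force: 40.4
```

```bash
python3 - <<'E'
from h import *
s=monitor.sense();print(s["eef_pos"],s["tcp_rot"],s["contact_force"],s["opening"]*85.4)
go(559,347,24.5,1.56)
print(w("top",[(250,151)],60),w("top",[(250,151)],80))
E
```

```text
[556.44947739 346.10507652  38.95091766] [-3.13885366e+00  1.73230464e-03  1.55975970e+00] [ 0.12342237  0.46991677 -2.0380642 ] 43.88339969124855
shift [0.019 0.052 0.289] turn [-0.026  0.017 -0.002]
[[625.48046722 375.69280672]] [[619.66588339 371.84057093]]
```

{"api": "drive_tool", "payload": {"plan": [{"x":0,"y":0,"z":0,"ax":0,"ay":0,"az":0,"hand":40},{"x":0,"y":0,"z":0.1,"ax":0,"ay":0,"az":0,"hand":40},{"x":0,"y":0,"z":0.18,"ax":0,"ay":0,"az":0,"hand":40},{"x":0,"y":0,"z":0.22,"ax":0,"ay":0,"az":0,"hand":40},{"x":0,"y":0,"z":0.22,"ax":0,"ay":0,"az":0,"hand":40},{"x":0,"y":0,"z":0.22,"ax":0,"ay":0,"az":0,"hand":40}]}}

```text
clock: 17.1
eef_pos: [557.7, 346.9, 29.8]
tcp_rot: [3.141, -0.0, 1.56]
contact_force: [-0.5, -0.0, -2.5]
opening: 0.514
grasp_force: 40.4
```

{"api": "drive_tool", "payload": {"plan": [{"x":0,"y":0,"z":0.04,"ax":0,"ay":0,"az":0,"hand":40},{"x":0,"y":0,"z":0.07,"ax":0,"ay":0,"az":0,"hand":40},{"x":0,"y":0,"z":0.07,"ax":0,"ay":0,"az":0,"hand":40},{"x":0,"y":0,"z":0.07,"ax":0,"ay":0,"az":0,"hand":40}]}}

```text
clock: 17.5
eef_pos: [557.7, 346.9, 26.3]
tcp_rot: [3.141, -0.0, 1.56]
contact_force: [-1.1, -0.8, 0.0]
opening: 0.518
grasp_force: 40.5
```

Weight has come off the gripper, so the jar is on the tray floor. I'll release, rise straight up and back away.

{"api": "drive_tool", "payload": {"plan": [{"x":0,"y":0,"z":0,"ax":0,"ay":0,"az":0,"hand":62},{"x":0,"y":0,"z":0,"ax":0,"ay":0,"az":0,"hand":62},{"x":0,"y":0,"z":0,"ax":0,"ay":0,"az":0,"hand":62},{"x":0,"y":0,"z":-0.5,"ax":0,"ay":0,"az":0,"hand":62},{"x":0,"y":0,"z":-1.3,"ax":0,"ay":0,"az":0,"hand":62},{"x":0,"y":0,"z":-2.3,"ax":0,"ay":0,"az":0,"hand":62},{"x":0,"y":0,"z":-3.2,"ax":0,"ay":0,"az":0,"hand":62},{"x":0,"y":0,"z":-4,"ax":0,"ay":0,"az":0,"hand":62}]}}

```text
clock: 18.3
eef_pos: [557.8, 347.0, 229.0]
tcp_rot: [3.14, -0.001, 1.56]
contact_force: [0.1, 0.4, 0.4]
opening: 0.726
grasp_force: 0.0
```

{"api": "drive_tool", "payload": {"plan": [{"x":-1,"y":-1,"z":0,"ax":0,"ay":0,"az":0,"hand":62},{"x":-2,"y":-2,"z":0,"ax":0,"ay":0,"az":0,"hand":62},{"x":-3,"y":-3,"z":0,"ax":0,"ay":0,"az":0,"hand":62},{"x":-4,"y":-4,"z":0,"ax":0,"ay":0,"az":0,"hand":62},{"x":-4,"y":-4,"z":0,"ax":0,"ay":0,"az":0,"hand":62},{"x":-4,"y":-4,"z":0,"ax":0,"ay":0,"az":0,"hand":62},{"x":-4,"y":-4,"z":0,"ax":0,"ay":0,"az":0,"hand":62}]}}

```text
clock: 19.0
eef_pos: [352.0, 146.6, 226.0]
tcp_rot: [-3.14, 0.001, 1.559]
contact_force: [-0.0, 1.2, -0.0]
opening: 0.726
grasp_force: 0.0
```

```bash
python3 - <<'E'
from h import *
np.set_printoptions(precision=1,suppress=True)
s=monitor.sense();print(s["eef_pos"],s["clock"])
# dark cap blob near the tray and the left bench jar
for n in("side","top"):
    im=imaging.grab_frame(n)
    for nm,p in(("tray",(557.7,347,79)),("benchL",(420,293,76))):
        c=pr(n,p)[0].astype(int);a=im[c[1]-16:c[1]+17,c[0]-16:c[0]+17].max(2)<60
        k,l,st,ce=cv2.connectedComponentsWithStats(a.astype(np.uint8))
        if k>1:
            i=1+st[1:,4].argmax();q=ce[i]+c-16;print(n,nm,"px",q,"area",st[i],"world",w(n,[q],p[2]))
E
```

```text
[352.  146.6 226. ] 19.0
side tray px [393.1 204. ] area [ 5 12 21 19 94] world [[572.  343.9]]
side benchL px [340.3 149.3] area [  7  14  20  14 174] world [[431.1 287.5]]
top tray px [262.5 184.2] area [  8  10  20  19 236] world [[553.  345.5]]
top benchL px [288.9 255.4] area [  7   8  21  21 277] world [[415.7 292.9]]
```

The top view has a round black cap at (262,184). That puts it at about (553,345) at standing height, so the jar is upright in the tray. The other jar's cap is still at (289,255), untouched and standing, so I'm handing the job in.

```bash
python3 -c "
from rig import r
print(r.sign_off())"
```

```text
the job is handed in; nothing more can be done
None
```

The loose cap was on the right-hand jar; I screwed it home in the channel (a second twist met a hard stop at once), stood that jar upright in the tray, left the other untouched and upright on the bench without test-twisting it, and handed the job in just after 19 s.

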